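# Build up a winch spindle with its spacers

## Task

Thread the three loose steel spacer rings onto the upright spindle in order of size: the widest first, at the bottom, then the medium one, and the narrowest on top, each lying flat and fully down on what is beneath it. Leave the other things on the bench (tape roll, nut, screwdriver, wrench, jar) where they are, and let go of everything at the end.

Things in the scene. Friction and masses are not known exactly. Their poses are not given: they have to be found in the camera images.
- seat (a point): the shoulder that the spacers stack on: the flat top of a round dark steel hub, 40 mm across, 20 mm tall, in the middle of a grey square foot plate 110 x 110 x 10 mm fixed to the bench (four low bolt heads 5 mm high at its corners). The point is the centre of the shoulder, 30 mm above the bench, on the spindle's axis; z is up, along the spindle. The spindle is a fixed steel pin 16 mm across that rises 46 mm above the shoulder, its last 7 mm tapering to 9 mm.
- spindle_tip (a point): the top of the spindle, 46 mm above the shoulder and 76 mm above the bench, on its axis; z is up
- wide_center (a point): the widest plain steel bearing spacer: a flat ring 62 mm across, 14 mm high, with a round bore 22 mm across through its middle, about 290 g (varies); lies flat on the bench. The point is its centre, on the bore's axis, half-way up; z is the bore's axis. The three spacers differ only in outside diameter.
- medium_center (a point): the medium plain steel bearing spacer: a flat ring 50 mm across, 14 mm high, with a round bore 22 mm across through its middle, about 174 g (varies); lies flat on the bench. The point is its centre, on the bore's axis, half-way up; z is the bore's axis. The three spacers differ only in outside diameter.
- narrow_center (a point): the narrowest plain steel bearing spacer: a flat ring 38 mm across, 14 mm high, with a round bore 22 mm across through its middle, about 83 g (varies); lies flat on the bench. The point is its centre, on the bore's axis, half-way up; z is the bore's axis. The three spacers differ only in outside diameter.
- tape_roll: bystander: a roll of pale paper tape lying flat, 100 mm across, hole 76 mm, 25 mm high; origin at the centre of its underside
- nut: bystander: a small dark steel hexagon nut lying flat, 24 mm across its flats, 11 mm high; origin at the centre of its underside
- screwdriver: bystander: a screwdriver lying on the bench on the robot's side of the spacers; its x axis runs along it from handle to tip
- wrench: bystander: a steel wrench lying on the bench to the right of the spacers; its x axis runs along it
- jar: bystander: a jar standing upright beyond the spindle's foot, 64 mm across, 85 mm high; origin at the centre of its underside
Not all that is in view belongs to the job. Leave any yellow look-alike of the part that bears medium_center alone. What is shaped like the part that bears wide_center but pink is not meant.

How it is judged:
By the outcome, as a careful person would: the job done as asked, in the order asked, and still so for the second after the job is handed in, with the robot touching nothing.
It also fails if it takes over 69 s, if anything falls off the work surface, if the arm or the gripper's body presses on something with over 40 N, if the wrist force passes 120 N, or if a joint passes its speed limit or range.

## Robot

A 6-joint arm with a two-finger parallel gripper is mounted at the origin on the work surface. World frame = base frame: x ahead of the robot, y to its left, z up, the work surface at z = 0. Lengths are in mm, angles in rad, forces in N, time in s.
With the tool pointing down it reaches from about 275 to 1000 mm from the base axis. Payload 8.4 kg.
Tool frame: the origin (TCP) lies at the very end of the fingers, on their centre line; the grasp point (between the pads) lies 19 mm behind it; z points along the fingers, y is the direction in which the jaws open and shut (so a half turn about z gives the same grasp; the last joint's range is limited). The gripper opens to 85 mm and grips with 20 to 120 N. Pads are 22 mm wide; open, the fingers measure 114 mm over their backs; the gripper's body (76 mm by 85 mm) begins 54 mm behind the grasp point. The pads swing forward as they close: fully open they stand 13 mm farther back than shut.
Start: joints at [1.208, 0.353, 1.633, -0, 1.155, -0.002], TCP at [220.638, 584.762, 231.281] pointing down, gripper open.
Joint ranges: [-2.63, 2.63], [-0.92, 2.1], [0.06, 2.66], [-1.3, 4.44], [0, 2.69], [-3.02, 3.02]. Speed limits (rad/s): [2.22, 2.22, 2.79, 3.14, 3.14, 3.14].

## Interface

Orientations are given as [roll, pitch, yaw] about the fixed x, y, z axes, in that order (R = Rz(yaw) Ry(pitch) Rx(roll)).
In Python, from rig import r gives the robot as it stands.
- The arm moves only by the tool jog_arm, never from a script. Its argument "increments" is text: rows parted by semicolons, each of 7 numbers parted by spaces: the shift along the tool's x, y, z in cm, then the turn, a rotation vector about the tool's x, y, z in rad, then the opening, from -1 (shut) to 1 (fully open). A call has exactly 8 rows; each row shifts and turns the commanded pose from where the row before left it, along the tool's axes as they then stand; what a row does not reach is not made up. A row lasts 1/10 s, in which the tool goes at most 50 mm and 8.59 degrees, less where a joint would pass 70% of its speed; a pose out of reach is approached as far as the arm can. A call with a gripper value outside its range is refused whole. The fingers move at their own pace and stop on an object; "squeeze" is the grip in N (left out, the last holds). Time passes only in rows, so rows that do not move let the fingers close, or fill a call up. It gives the time, the measured TCP pose, the force and the opening at its end, in the units of the state.
- r.sense(): the state, without advancing time (a new reading comes with each control period).
- r.grab_frame(name): name is "scene" or "top" or "wrist"; returns the picture (384x512x3 uint8, red, green, blue); there is no depth.
- r.camera_info(name): a dict with "K" (3x3 intrinsics, pixels), "dist_coeffs" ([k1, k2, p1, p2, k3] as OpenCV has them; the pictures are not rectified), "rvec" (rotation vector, rad) and "tvec" (3), from world to camera coordinates, as OpenCV has them. Camera axes: x right, y down, z forward; pixel columns grow to the right and rows downward; lengths in mm; the calibration is good to about 2 mm. A picture is of the moment at which its call begins: read the wrist's pose just before it. camera_info takes no time and is no camera call; for the wrist camera it gives the pose at the moment of the call.
- r.sign_off(): hands the job in, once; it reports no verdict.
The state is a dict: "clock": time; "qpos": joint angles; "qvel": joint speeds; "joint_efforts": joint torques, N m; "eef_pos": TCP position; "tcp_rot": TCP orientation; "contact_force": force on the tool from outside, world axes, zero at the start; "wrist_torque": the same for the moment, N m; "opening": opening from 0.0 (shut) to 1.0 (fully open).
Only numpy, scipy, OpenCV 4.12 (cv2) and the standard library are available. Lean on these libraries where they do the work, as an engineer would, in place of code of your own. Each camera call takes 0.05 s, during which the arm holds its last target.

## Working session

There is one attempt and no reset: what is moved stays moved. The work goes in short steps, Python scripts to look and compute and a tool call to move; the robot and the scene stay as the last step left them, time stands still between calls to the robot, and variables do not carry over. Pictures are saved under pics/ and viewed, and the job is handed in when it is done.

Besides the shell and the picture viewer there is one more tool, called after "Request:" as name(argument=value, ...), one argument or row to a line, values as JSON. jog_arm: Moves the arm, as the interface text tells. Its arguments: {"type":"object","properties":{"increments":{"type":"string"},"squeeze":{"type":"number"}},"required":["increments"]}

```bash
ls; mkdir -p pics
python3 - <<'E'
from rig import r
import cv2
s=r.sense();print(s)
for n in("scene","top"):
    f=r.grab_frame(n);cv2.imwrite(f"pics/{n}0.png",f[:,:,::-1]);print(n,r.camera_info(n))
print(r.camera_info("wrist"))
E
```

```text
pics
{'clock': 0.0, 'qpos': array([ 1.20759804e+00,  3.53656459e-01,  1.63416554e+00,  1.44198165e-05,
        1.15519760e+00, -2.39599230e-03]), 'qvel': array([ 0.00017199, -0.00277114,  0.00021361,  0.00202773, -0.00059747,
       -0.0001474 ]), 'joint_efforts': array([ 4.55998861e-04, -6.05255485e+01, -3.42073417e+01,  1.45182707e-04,
        9.42239247e-03, -4.64946515e-05]), 'eef_pos': array([220.45831972, 584.29881724, 230.5430557 ]), 'tcp_rot': array([-3.14016574e+00, -1.66029121e-05,  2.78078452e+00]), 'contact_force': array([0.51513992, 0.0272356 , 0.32880273]), 'wrist_torque': array([ 0.06594973, -0.04129411, -0.02029348]), 'opening': 0.9976942711739365}
scene {'K': array([[353.79500913,   0.        , 257.92200266],
       [  0.        , 353.79500913, 188.48203641],
       [  0.        ,   0.        ,   1.        ]]), 'dist_coeffs': array([0.02316364, 0.        , 0.        , 0.        , 0.        ]), 'rvec': array([ 2.29349435,  1.12986299, -0.34138623]), 'tvec': array([-273.32361695, -352.57320223, 1220.62749758])}
top {'K': array([[390.44934099,   0.        , 257.1773764 ],
       [  0.        , 390.44934099, 187.03523565],
       [  0.        ,   0.        ,   1.        ]]), 'dist_coeffs': array([0.04282263, 0.        , 0.        , 0.        , 0.        ]), 'rvec': array([ 2.15606925, -2.15585464,  0.07664927]), 'tvec': array([ -55.89827214,  560.07831864, 1177.29810458])}
{'K': array([[294.87352333,   0.        , 253.44469548],
       [  0.        , 294.87352333, 188.14766046],
       [  0.        ,   0.        ,   1.        ]]), 'dist_coeffs': array([-0.06833224,  0.        ,  0.        ,  0.        ,  0.        ]), 'rvec': array([-2.35124634, -1.62660578, -0.26706221]), 'tvec': array([-623.410483  ,  -42.28109063,  379.8865914 ])}
```

View pics/top0.png

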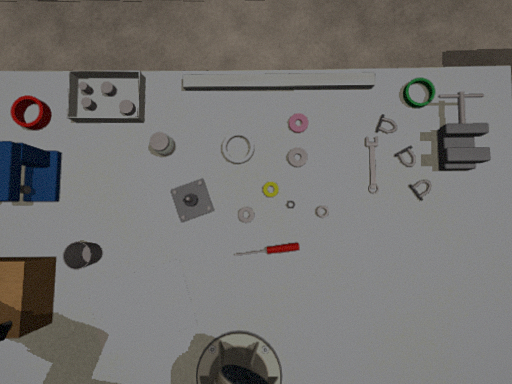

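View pics/scene0.png

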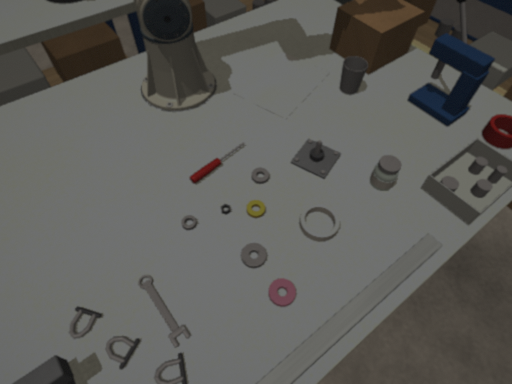

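Candidates in the top view:
- **Wide:** grey ring at (297,157). The pink one at (298,122) is the look-alike.
- **Medium:** grey ring at (246,214). The yellow one at (270,188) is the look-alike.
- **Narrow:** grey ring at (322,211). The dark item at (291,204) is the nut.
- **Spindle:** foot plate at (191,200).

I'll confirm these with an enlarged crop and measure them.

```bash
cat > h.py <<'E'
import numpy as np, cv2
from rig import r
def ray(ci,uv):
    p=cv2.undistortPoints(np.array(uv,float).reshape(-1,1,2),ci["K"],ci["dist_coeffs"]).reshape(-1,2)
    R=cv2.Rodrigues(np.array(ci["rvec"]))[0];t=np.array(ci["tvec"]).ravel()
    d=np.c_[p,np.ones(len(p))]@R
    return -R.T@t,d
def toplane(ci,uv,z):
    c,d=ray(ci,uv); return c+d*((z-c[2])/d[:,2])[:,None]
def proj(ci,P):
    return cv2.projectPoints(np.array(P,float).reshape(-1,1,3),np.array(ci["rvec"]),np.array(ci["tvec"]),ci["K"],ci["dist_coeffs"])[0].reshape(-1,2)
def rectify(ci,img,c,half,z,s=4):
    # top-down resample of plane z, px per mm = s ; columns = -y, rows = -x
    n=int(2*half*s)
    i,j=np.mgrid[0:n,0:n]
    X=c[0]+half-(i+.5)/s; Y=c[1]+half-(j+.5)/s
    q=proj(ci,np.stack([X,Y,np.full_like(X,z)],-1).reshape(-1,3)).reshape(n,n,2).astype(np.float32)
    return cv2.remap(img,q[...,0],q[...,1],cv2.INTER_CUBIC)
E
python3 - <<'E'
from h import *
for n in("top","scene"):
    ci=r.camera_info(n); print(n,"cam at",ray(ci,[[0,0]])[0])
    im=cv2.imread(f"pics/{n}0.png")
    uv={"top":[[297,157],[246,214],[322,211],[191,200],[270,188],[291,204]],"scene":[[254,255],[260,175],[189,222],[317,158],[256,208],[226,209]]}[n]
    print(toplane(ci,uv,10).round(0))
ci=r.camera_info("top");im=cv2.imread("pics/top0.png")
cv2.imwrite("pics/crop.png",cv2.resize(im[100:240,160:350],None,fx=4,fy=4,interpolation=cv2.INTER_CUBIC))
E
```

```text
top cam at [ 439.45395961  -91.06143198 1225.32901698]
[[ 657. -180.   10.]
 [ 478.  -21.   10.]
 [ 487. -256.   10.]
 [ 521.  152.   10.]
 [ 559.  -95.   10.]
 [ 509. -161.   10.]]
scene cam at [ 946.4947936  -405.51139833  792.87657417]
[[ 662. -180.   10.]
 [ 480.  -19.   10.]
 [ 490. -256.   10.]
 [ 531.  151.   10.]
 [ 559.  -95.   10.]
 [ 514. -159.   10.]]
```

View pics/crop.png

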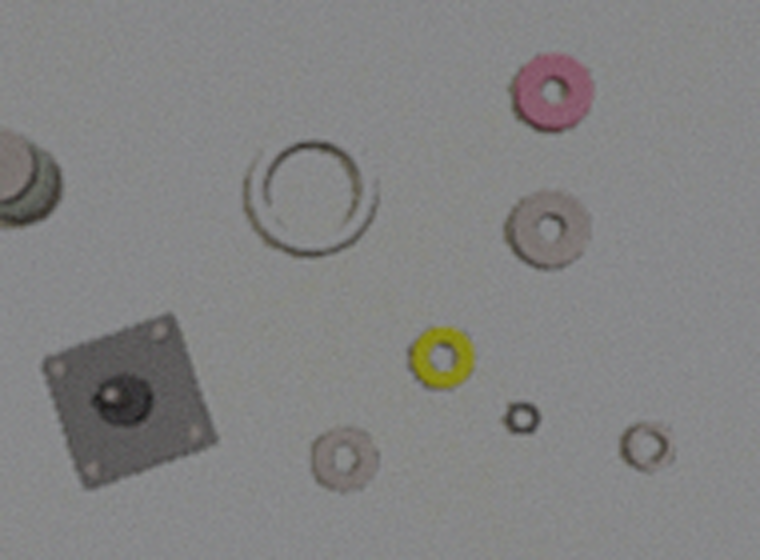

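The crop confirms it. The three plain grey rings are wide (297,157), medium (246,214) and narrow (322,211) in full-picture pixels, and the pink and yellow ones stay put. Next I'll go over the spindle with the jaws along world y and look with the wrist camera.

Run:
```python
from h import *
from scipy.spatial.transform import Rotation as Ro
ci=r.camera_info("wrist");s=r.sense()
R=Ro.from_euler("xyz",s["tcp_rot"]).as_matrix()
c=ray(ci,[[256,192]]);print("cam in tool",R.T@(c[0]-s["eef_pos"]),"axis",R.T@c[1][0])
```

```text
cam in tool [  82.38518486   -0.76515011 -141.62007709] axis [-0.33427148  0.00836399  0.9425701 ]
```

Request:
jog_arm(
  increments="0 0 0 0 0 -0.12 1;0 0 0 0 0 -0.12 1;0 0 0 0 0 -0.121 1;-5 -4 0 0 0 0 1;-4 -5 0 0 0 0 1;-4 -5 0 0 0 0 1;-4 -5 0 0 0 0 1;-4 -5 0 0 0 0 1",
)

```text
clock: 0.9
eef_pos: [385.4, 395.6, 231.0]
tcp_rot: [-3.141, -0.0, -3.141]
contact_force: [0.9, -0.1, 0.0]
opening: 0.997
```

Request:
jog_arm(
  increments="-1.6 -4.6 0 0 0 0 1;-1.6 -4.6 0 0 0 0 1;-1.6 -4.6 0 0 0 0 1;-1.6 -4.6 0 0 0 0 1;-1.6 -4.6 0 0 0 0 1;0 0 0 0 0 0 1;0 0 0 0 0 0 1;0 0 0 0 0 0 1",
)

```text
clock: 1.7
eef_pos: [464.4, 168.0, 231.2]
tcp_rot: [3.141, -0.0, -3.141]
contact_force: [-0.0, -0.1, -0.1]
opening: 1.001
```

```bash
cat >> h.py <<'E'
import json
def shot(name):
    s=r.sense();ci=r.camera_info("wrist");f=r.grab_frame("wrist")[:,:,::-1].copy()
    cv2.imwrite(f"pics/{name}.png",f)
    json.dump({k:np.array(v).tolist() for k,v in ci.items()},open(f"pics/{name}.json","w"))
    print(s["clock"],s["eef_pos"].round(1),s["tcp_rot"].round(4),s["contact_force"].round(1),round(s["opening"],3),s["qpos"].round(2))
def load(name):
    ci={k:np.array(v) for k,v in json.load(open(f"pics/{name}.json")).items()}
    return cv2.imread(f"pics/{name}.png"),ci
E
python3 -c "
from h import *
shot('w_sp')"
```

```text
1.7 [464.4 168.  231.2] [ 3.1413e+00 -4.0000e-04 -3.1412e+00] [-0.  -0.1 -0.1] 1.001 [ 0.34  0.15  1.91  0.    1.09 -1.23]
```

View pics/w_sp.png

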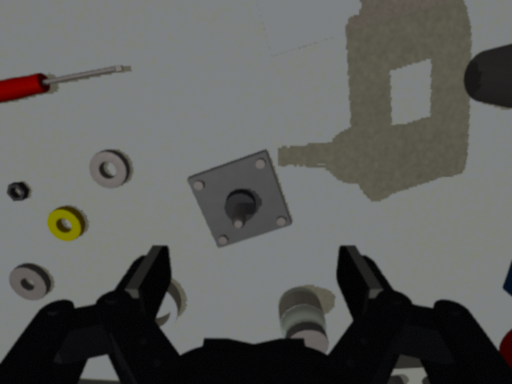

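The spindle's plate has corners at about (188,180), (267,151), (292,219) and (219,246), with the tip near (237,223). I'll measure it from the plate, the hub and all three cameras.

Run:
```python
from h import *
im,ci=load("w_sp")
cv2.imwrite("pics/sp_crop.png",cv2.resize(im[140:260,175:305],None,fx=5,fy=5,interpolation=cv2.INTER_CUBIC))
def plate(im,ci,seed,lo,hi,n):
    half=85
    rc=rectify(ci,im,seed,half,10,4)
    g=cv2.GaussianBlur(cv2.cvtColor(rc,cv2.COLOR_BGR2GRAY),(0,0),3)
    t,m=cv2.threshold(g,0,255,cv2.THRESH_BINARY_INV+cv2.THRESH_OTSU)
    cs,_=cv2.findContours(m,cv2.RETR_EXTERNAL,cv2.CHAIN_APPROX_NONE)
    c=max(cs,key=cv2.contourArea); rr=cv2.minAreaRect(c)
    M=cv2.moments(c);cen=np.array([M['m10']/M['m00'],M['m01']/M['m00']])
    for q in(np.array(rr[0]),cen): print(n,"thr",t,"centre",seed[0]+half-(q[1]+.5)/4,seed[1]+half-(q[0]+.5)/4,"size",np.array(rr[1])/4,rr[2])
    cv2.drawContours(rc,[np.int32(cv2.boxPoints(rr))],0,(0,0,255),1)
    cv2.imwrite(f"pics/pl_{n}.png",rc)
plate(im,ci,(522,150),0,0,"wrist")
for n in("top","scene"): plate(cv2.imread(f"pics/{n}0.png"),r.camera_info(n),(522,150),0,0,n)
a=np.hstack([cv2.resize(cv2.imread(f"pics/pl_{n}.png"),(260,260)) for n in("wrist","top","scene")])
cv2.imwrite("pics/pl.png",a)
```

```text
wrist thr 98.0 centre 522.4995269775391 150.66261291503906 size [110.52966309 111.30085754] 70.17753601074219
wrist thr 98.0 centre 522.5292549663169 150.54760104925828 size [110.52966309 111.30085754] 70.17753601074219
top thr 109.0 centre 521.6284637451172 149.59589385986328 size [112.41381836 113.49901581] 70.12092590332031
top thr 109.0 centre 521.6044393736304 149.50699442565053 size [112.41381836 113.49901581] 70.12092590332031
scene thr 87.0 centre 526.0199737548828 152.33094787597656 size [112.17307281 124.38877106] 70.74749755859375
scene thr 87.0 centre 527.1682248932923 148.85238805218293 size [112.17307281 124.38877106] 70.74749755859375
```

View pics/pl.png

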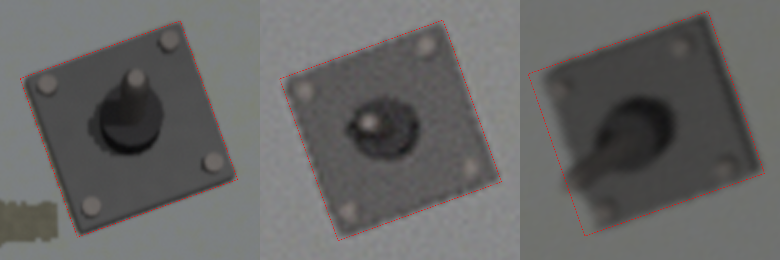

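View pics/sp_crop.png

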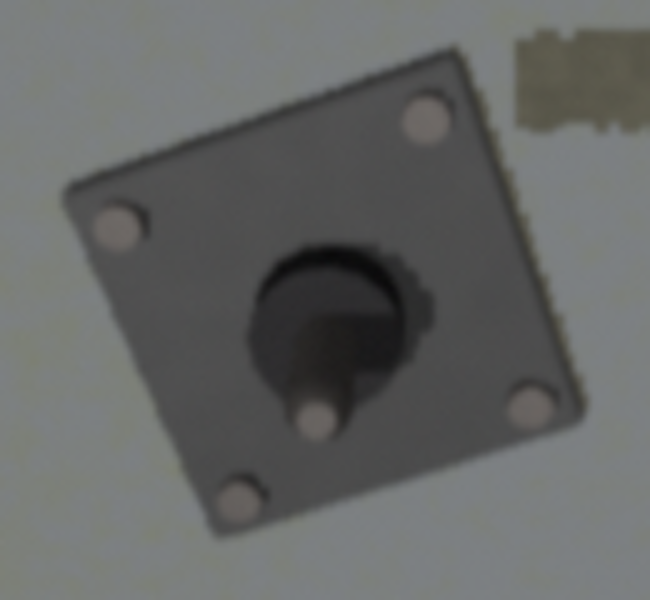

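The wrist view puts the axis at (522.5, 150.6). The tip at (238.1, 223.9) gives a check. Now I'll move over the wide ring.

Run:
```python
from h import *
im,ci=load("w_sp")
print(toplane(ci,[[238.1,223.9]],76),toplane(r.camera_info("top"),[[189.3,199]],76))
```

```text
[[524.46954726 150.08002104  76.        ]] [[519.84058609 143.7962886   76.        ]]
```

Request:
jog_arm(
  increments="-1.8 -4.6 0 0 0 0 1;-1.8 -4.6 0 0 0 0 1;-1.8 -4.6 0 0 0 0 1;-1.8 -4.6 0 0 0 0 1;-1.8 -4.6 0 0 0 0 1;-1.8 -4.6 0 0 0 0 1;-1.8 -4.6 0 0 0 0 1;-1.8 -2.5 0 0 0 0 1",
)

```text
clock: 2.55
eef_pos: [609.8, -181.2, 231.1]
tcp_rot: [-3.141, -0.0, -3.141]
contact_force: [0.7, 1.0, 1.0]
opening: 1.0
```

Request:
jog_arm(
  increments="0 0 4 0 0 0 1;0 0 4 0 0 0 1;0 0 0 0 0 0 1;0 0 0 0 0 0 1;0 0 0 0 0 0 1;0 0 0 0 0 0 1;0 0 0 0 0 0 1;0 0 0 0 0 0 1",
)

```text
clock: 3.35
eef_pos: [609.2, -179.6, 152.4]
tcp_rot: [-3.141, 0.002, -3.141]
contact_force: [0.5, 0.4, -0.4]
opening: 1.001
```

```bash
python3 -c "
from h import *
shot('w_wide')"
```

```text
3.35 [ 609.2 -179.6  152.4] [-3.1411e+00  1.5000e-03 -3.1413e+00] [ 0.5  0.4 -0.4] 1.001 [-0.29  0.45  1.68 -0.    1.01 -1.86]
```

View pics/w_wide.png

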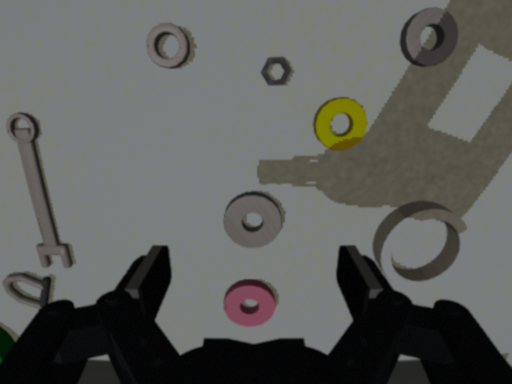

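The wide ring is at (253,219), pink below it at (250,302), medium at (430,37), and narrow at (170,46). I'll fit the rim circles on the z=14 plane.

```bash
cat >> h.py <<'E'
from scipy.ndimage import map_coordinates
def fitring(im,ci,seed,R,z=14,s=6,rad=10,rb=11,save=None):
    half=R+14; rc=rectify(ci,im,seed,half,z,s)
    g=cv2.GaussianBlur(rc,(0,0),s*0.5).astype(float).mean(2)
    th=np.linspace(0,2*np.pi,120,endpoint=False);best=[]
    gx=cv2.Sobel(g,cv2.CV_64F,1,0);gy=cv2.Sobel(g,cv2.CV_64F,0,1)
    n=g.shape[0]
    for dx in np.arange(-rad,rad+.1,.5):
        for dy in np.arange(-rad,rad+.1,.5):
            i0=(half-dx)*s-.5;j0=(half-dy)*s-.5;sc=0
            for q,w in((R,1),(rb,1)):
                ii=i0+q*s*np.sin(th);jj=j0+q*s*np.cos(th)
                k=(map_coordinates(gx,[ii,jj],order=1)*np.cos(th)+map_coordinates(gy,[ii,jj],order=1)*np.sin(th))
                sc+=w*np.minimum(abs(k),40).mean()
            best.append((sc,seed[0]+dx,seed[1]+dy))
    best.sort(reverse=True);b=best[0]
    if save:
        c=(int((seed[1]+half-b[2])*s),int((seed[0]+half-b[1])*s))
        for q in(R,rb): cv2.circle(rc,c,int(q*s),(0,0,255),1)
        cv2.imwrite(save,cv2.resize(rc,(260,260)))
    return b
E
python3 - <<'E'
from h import *
im,ci=load("w_wide")
out=[]
for n,R,uv in(("wide",31,(253,219)),("medium",25,(430,37)),("narrow",19,(170,46))):
    sd=toplane(ci,[uv],14)[0][:2]
    print(n,"wrist",sd.round(1),np.round(fitring(im,ci,sd,R,save=f"pics/f_{n}.png"),1))
    for c in("top","scene"):
        print("  ",c,np.round(fitring(cv2.imread(f"pics/{c}0.png"),r.camera_info(c),sd,R),1))
    out.append(cv2.imread(f"pics/f_{n}.png"))
cv2.imwrite("pics/fits.png",np.hstack(out))
E
```

```text
wide wrist [ 655.9 -181.1] [  37.6  659.9 -182.1]
   top [  16.3  657.4 -183.1]
   scene [  15.8  663.9 -183.1]
medium wrist [479.9 -23.9] [ 35.7 479.4 -21.9]
   top [ 12.7 476.9 -22.9]
   scene [ 13.2 485.9 -23.4]
narrow wrist [ 490.1 -254. ] [  44.5  489.1 -258. ]
   top [  21.5  486.1 -250.5]
   scene [  19.8  496.6 -258. ]
```

View pics/fits.png

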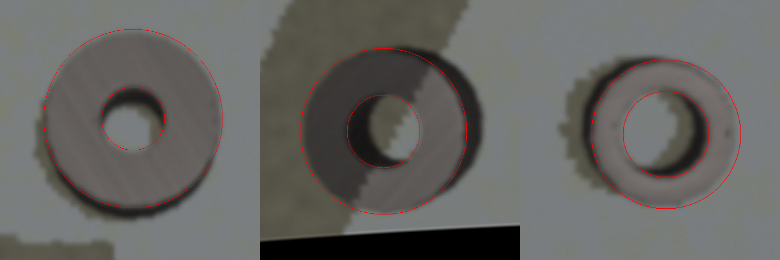

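The wide ring is at (659.7, −182), the medium at (479.4, −22) and the narrow at (489, −258). The fits look clean, so I'll go for the wide one.

Request:
jog_arm(
  increments="-2.5 -0.1 0 0 0 0 1;-2.5 -0.1 0 0 0 0 1;0 0 4 0 0 0 1;0 0 4 0 0 0 1;0 0 4 0 0 0 1;0 0 2.5 0 0 0 1;0 0 0 0 0 0 1;0 0 0 0 0 0 1",
)

```text
clock: 4.2
eef_pos: [659.0, -181.7, 6.7]
tcp_rot: [3.142, -0.0, -3.142]
contact_force: [-0.2, 0.2, 1.1]
opening: 1.001
```

```bash
python3 -c "
from h import *
shot('w_wide2')"
```

```text
4.2 [ 659.  -181.7    6.7] [ 3.1416e+00 -2.0000e-04 -3.1415e+00] [-0.2  0.2  1.1] 1.001 [-0.27  0.69  1.63 -0.    0.82 -1.84]
```

View pics/w_wide2.png

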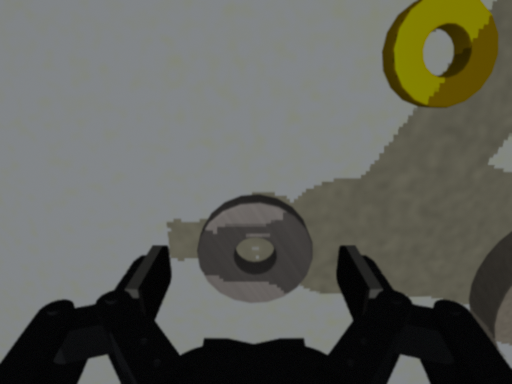

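Run:
```python
from h import *
im,ci=load("w_wide2")
for z in(6.7,19.7,27,40):
    print(z,proj(ci,[[659+a,-181.7+b,z] for a in(-11,11) for b in(-42.5,42.5)]).round(0).tolist())
```

```text
6.7 [[176.0, 230.0], [334.0, 230.0], [179.0, 265.0], [331.0, 265.0]]
19.7 [[169.0, 242.0], [341.0, 242.0], [174.0, 279.0], [337.0, 279.0]]
27 [[165.0, 249.0], [345.0, 249.0], [170.0, 288.0], [340.0, 288.0]]
40 [[157.0, 265.0], [354.0, 265.0], [163.0, 306.0], [348.0, 306.0]]
```

The inner fingertip corners at (170,246) and (340,246) match z≈20 or higher, so the open tips really do stand about 13 mm back. I can go lower before closing.

Request:
jog_arm(
  increments="-0.05 0 0.7 0 0 0 1;0 0 0 0 0 0 0.5;0 0 0 0 0 0 0.3;0 0 0 0 0 0 0.3;0 0 0 0 0 0 0.3;0 0 0 0 0 0 0.3;0 0 0 0 0 0 0.3;0 0 0 0 0 0 0.3",
  squeeze=50,
)

```text
clock: 5.05
eef_pos: [659.7, -181.5, 0.8]
tcp_rot: [-3.141, 0.001, -3.142]
contact_force: [-2.4, 1.1, 7.4]
opening: 0.691
```

```bash
python3 -c "
from h import *
shot('w_wide3')"
```

```text
5.05 [ 659.7 -181.5    0.8] [-3.1415e+00  1.1000e-03 -3.1416e+00] [-2.4  1.1  7.4] 0.691 [-0.27  0.7   1.63  0.    0.81 -1.84]
```

View pics/w_wide3.png

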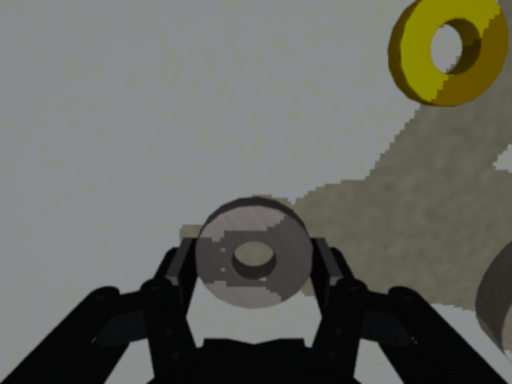

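The wide ring is gripped, with both pads on it and the opening at 0.69. Next I'll lift and carry it to the spindle.

Request:
jog_arm(
  increments="0 0 -4 0 0 0 0.3;0 0 -4 0 0 0 0.3;0 0 -3 0 0 0 0.3;1.7 4.2 0 0 0 0 0.3;1.7 4.2 0 0 0 0 0.3;1.7 4.2 0 0 0 0 0.3;1.7 4.2 0 0 0 0 0.3;1.7 4.2 0 0 0 0 0.3",
)

```text
clock: 5.9
eef_pos: [573.2, 29.8, 109.6]
tcp_rot: [3.142, 0.0, 3.141]
contact_force: [-0.4, 0.8, -1.9]
opening: 0.69
```

Request:
jog_arm(
  increments="1.7 4.2 0 0 0 0 0.3;1.7 4.2 0 0 0 0 0.3;1.8 3.85 0 0 0 0 0.3;0 0 0 0 0 0 0.3;0 0 0 0 0 0 0.3;0 0 0 0 0 0 0.3;0 0 0 0 0 0 0.3;0 0 0 0 0 0 0.3",
)

```text
clock: 6.7
eef_pos: [522.6, 150.0, 109.3]
tcp_rot: [-3.142, 0.0, 3.14]
contact_force: [0.8, -0.2, -3.1]
opening: 0.686
```

```bash
python3 -c "
from h import *
shot('w_wide4')"
```

```text
6.7 [522.6 150.  109.3] [-3.1415e+00  1.0000e-04  3.1402e+00] [ 0.8 -0.2 -3.1] 0.686 [ 0.28  0.38  1.91 -0.    0.85 -1.29]
```

View pics/w_wide4.png

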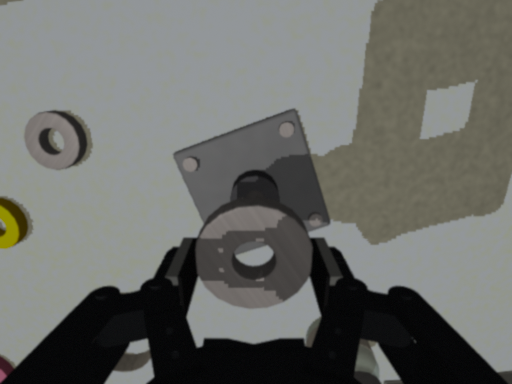

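Run:
```python
from h import *
im,ci=load("w_wide4")
print(fitring(im,ci,(522.6,150),31,z=122.5))
im,ci=load("w_wide3")
print(fitring(im,ci,(660,-182),31,z=14))
```

```text
(np.float64(41.17239656151246), np.float64(522.6), np.float64(149.0))
(np.float64(38.703292411576186), np.float64(659.0), np.float64(-182.5))
```

Request:
jog_arm(
  increments="0 0.05 1.5 0 0 0 0.3;0 0 1.5 0 0 0 0.3;0 0 1 0 0 0 0.3;0 0 1 0 0 0 0.3;0 0 1 0 0 0 0.3;0 0 1 0 0 0 0.3;0 0 0 0 0 0 0.3;0 0 0 0 0 0 0.3",
)

```text
clock: 7.55
eef_pos: [522.2, 151.4, 39.1]
tcp_rot: [-3.141, -0.0, -3.141]
contact_force: [0.3, -0.2, -2.0]
opening: 0.692
```

Nothing is touching so far. Now the slow final lowering.

Request:
jog_arm(
  increments="0 -0.05 0.3 0 0 0 0.3;0 0 0.3 0 0 0 0.3;0 0 0.15 0 0 0 0.3;0 0 0.1 0 0 0 0.3;0 0 0 0 0 0 0.3;0 0 0 0 0 0 0.3;0 0 0 0 0 0 0.3;0 0 0 0 0 0 0.3",
)

```text
clock: 8.35
eef_pos: [522.2, 150.9, 30.8]
tcp_rot: [3.142, 0.0, -3.141]
contact_force: [-0.1, 0.1, -2.1]
opening: 0.685
```

Request:
jog_arm(
  increments="0 0 0.1 0 0 0 0.3;0 0 0 0 0 0 0.3;0 0 0.1 0 0 0 0.3;0 0 0 0 0 0 0.3;0 0 0 0 0 0 0.3;0 0 0 0 0 0 0.3;0 0 0 0 0 0 0.3;0 0 0 0 0 0 0.3",
)

```text
clock: 9.15
eef_pos: [522.2, 150.9, 30.6]
tcp_rot: [3.142, 0.0, -3.141]
contact_force: [-7.3, -1.1, 24.3]
opening: 0.688
```

Contact on the shoulder at TCP 30.6, with 24 N upward. That is the expected height, so I'll open and lift.

Request:
jog_arm(
  increments="0 0 -0.1 0 0 0 0.3;0 0 0 0 0 0 1;0 0 0 0 0 0 1;0 0 0 0 0 0 1;0 0 -3 0 0 0 1;0 0 -4 0 0 0 1;0 0 -4 0 0 0 1;0 0 0 0 0 0 1",
)

```text
clock: 9.95
eef_pos: [525.5, 151.9, 144.7]
tcp_rot: [3.139, 0.008, -3.141]
contact_force: [1.0, 0.4, -0.2]
opening: 0.993
```

Request:
jog_arm(
  increments="2 -3 0 0 0 0 1;2 -4 0 0 0 0 1;2 -4 0 0 0 0 1;2 -4 0 0 0 0 1;1 -2 0 0 0 0 1;0 0 0 0 0 0 1;0 0 0 0 0 0 1;0 0 0 0 0 0 1",
)

```text
clock: 10.75
eef_pos: [432.8, -18.6, 139.6]
tcp_rot: [3.141, 0.0, -3.141]
contact_force: [-0.2, -0.5, 0.5]
opening: 1.004
```

```bash
python3 -c "
from h import *
shot('w_med1')"
```

```text
10.75 [432.8 -18.6 139.6] [ 3.1414e+00  2.0000e-04 -3.1412e+00] [-0.2 -0.5  0.5] 1.004 [-0.05  0.18  2.11  0.    0.85 -1.62]
```

View pics/w_med1.png

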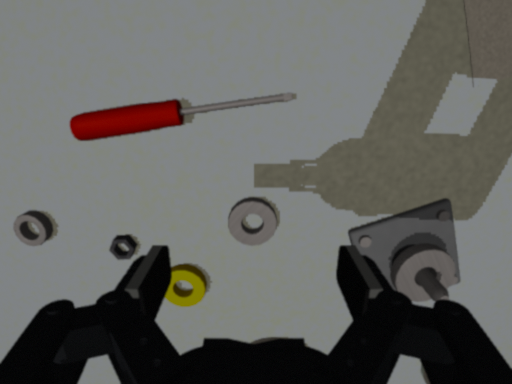

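The wide ring is on the spindle at (423,272), and the medium is at (254,221). I'll measure both.

Run:
```python
from h import *
im,ci=load("w_med1")
print("med",fitring(im,ci,(479.4,-22),25,save="pics/a.png"))
print("wide@44",fitring(im,ci,(522.5,150.5),31,z=44,rb=11,save="pics/b.png"))
print("narrow",fitring(im,ci,(489,-258),19))
cv2.imwrite("pics/ab.png",np.hstack([cv2.imread("pics/a.png"),cv2.imread("pics/b.png")]))
```

```text
med (np.float64(40.38080254697111), np.float64(478.4), np.float64(-21.5))
wide@44 (np.float64(35.99694422115313), np.float64(522.0), np.float64(149.0))
narrow (np.float64(44.13500569683369), np.float64(488.0), np.float64(-256.5))
```

View pics/ab.png

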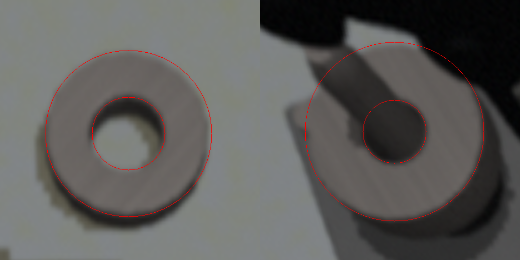

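Request:
jog_arm(
  increments="-2.3 -0.15 0 0 0 0 1;-2.27 -0.14 0 0 0 0 1;0 0 4 0 0 0 1;0 0 4 0 0 0 1;0 0 4 0 0 0 1;0 0 1.7 0 0 0 1;0 0 0 0 0 0 1;0 0 0 0 0 0 1",
)

```text
clock: 11.6
eef_pos: [478.3, -21.4, 2.8]
tcp_rot: [3.142, -0.001, -3.14]
contact_force: [0.2, -0.3, -0.3]
opening: 1.003
```

Request:
jog_arm(
  increments="0 0 0.05 0 0 0 0.5;0 0 0 0 0 0 0.2;0 0 0 0 0 0 0.2;0 0 0 0 0 0 0.2;0 0 0 0 0 0 0.2;0 0 0 0 0 0 0.2;0 0 0 0 0 0 0.2;0 0 0 0 0 0 0.2",
)

```text
clock: 12.4
eef_pos: [478.0, -22.0, 2.3]
tcp_rot: [-3.142, 0.0, -3.141]
contact_force: [0.8, 3.4, 1.4]
opening: 0.6
```

```bash
python3 -c "
from h import *
shot('w_med2')
im,ci=load('w_med2')
print(fitring(im,ci,(478.5,-21.5),25))"
```

```text
12.4 [478.  -22.    2.3] [-3.1416e+00  1.0000e-04 -3.1414e+00] [0.8 3.4 1.4] 0.6 [-0.05  0.49  2.1  -0.    0.56 -1.62]
(np.float64(42.764852227021834), np.float64(478.0), np.float64(-22.5))
```

View pics/w_med2.png

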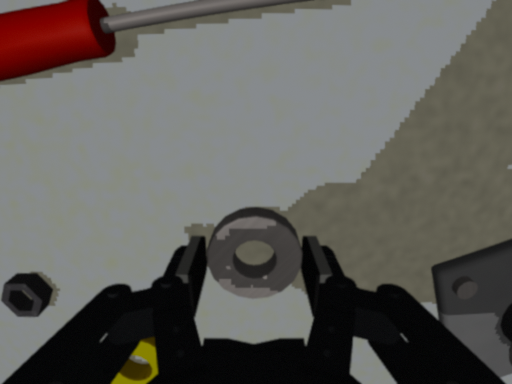

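The medium ring is gripped and centred on the TCP. Next I'll lift and carry it.

Request:
jog_arm(
  increments="0 0 -4 0 0 0 0.2;0 0 -4 0 0 0 0.2;0 0 -2.7 0 0 0 0.2;-1.1 4.3 0 0 0 0 0.2;-1.1 4.3 0 0 0 0 0.2;-1.1 4.3 0 0 0 0 0.2;-1.15 4.37 0 0 0 0 0.2;0 0 0 0 0 0 0.2",
)

```text
clock: 13.25
eef_pos: [523.7, 154.8, 109.3]
tcp_rot: [3.141, 0.002, -3.138]
contact_force: [0.9, -0.8, -0.2]
opening: 0.603
```

Request:
jog_arm(
  increments="0 0 0 0 0 0 0.2;0 0 0 0 0 0 0.2;0 0 0 0 0 0 0.2;0 0 0 0 0 0 0.2;0 0 0 0 0 0 0.2;0 0 0 0 0 0 0.2;0 0 0 0 0 0 0.2;0 0 0 0 0 0 0.2",
)

```text
clock: 14.05
eef_pos: [522.4, 150.6, 109.3]
tcp_rot: [-3.142, 0.0, -3.141]
contact_force: [0.7, 0.3, 0.1]
opening: 0.602
```

```bash
python3 -c "
from h import *
shot('w_med3')
im,ci=load('w_med3')
z=r.sense()['eef_pos'][2]
print(fitring(im,ci,(522.5,150.5),25,z=z-2.3+14))"
```

```text
14.05 [522.4 150.6 109.3] [-3.1416  0.     -3.1415] [0.7 0.3 0.1] 0.602 [ 0.28  0.38  1.91 -0.    0.85 -1.29]
(np.float64(16.007854684583872), np.float64(527.5), np.float64(149.5))
```

View pics/w_med3.png

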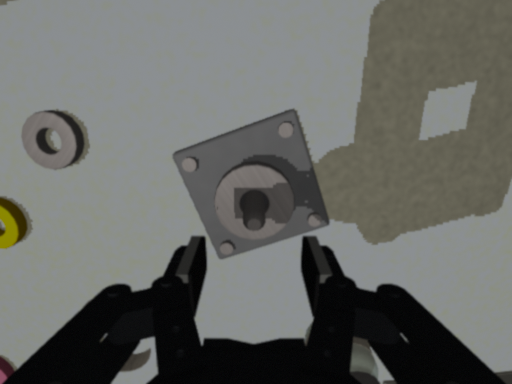

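The hand is empty and the medium ring is still on the bench at (55,138). The gripper scale runs from −1 to 1, so 0.2 meant an opening of 0.6, which is just wider than the ring. I'll go back and close properly.

```bash
python3 -c "
from h import *
im,ci=load('w_med3')
print('med',fitring(im,ci,(478.5,-22),25), 'wide',fitring(im,ci,(522,150),31,z=44))"
```

```text
med (np.float64(51.99296286173693), np.float64(478.5), np.float64(-22.0)) wide (np.float64(27.952775195354945), np.float64(523.0), np.float64(150.0))
```

Request:
jog_arm(
  increments="1.1 -4.3 0 0 0 0 1;1.1 -4.3 0 0 0 0 1;1.1 -4.3 0 0 0 0 1;1.1 -4.3 0 0 0 0 1;0 0 0 0 0 0 1;0 0 4 0 0 0 1;0 0 4 0 0 0 1;0 0 0 0 0 0 1",
)

```text
clock: 14.9
eef_pos: [475.2, -20.9, 25.7]
tcp_rot: [3.141, -0.008, -3.141]
contact_force: [-0.3, 0.3, -0.1]
opening: 1.003
```

Request:
jog_arm(
  increments="0 -0.06 1.5 0 0 0 1;0 0 1.3 0 0 0 1;0 0 0 0 0 0 0.4;0 0 0 0 0 0 -0.2;0 0 0 0 0 0 -0.2;0 0 0 0 0 0 -0.2;0 0 0 0 0 0 -0.2;0 0 0 0 0 0 -0.2",
  squeeze=50,
)

```text
clock: 15.7
eef_pos: [479.0, -21.9, 2.8]
tcp_rot: [-3.141, 0.001, -3.141]
contact_force: [-2.3, 0.8, 10.1]
opening: 0.56
```

Request:
jog_arm(
  increments="0 0 -1 0 0 0 -0.2;0 0 -4 0 0 0 -0.2;0 0 -4 0 0 0 -0.2;0 0 -1.8 0 0 0 -0.2;-1.1 4.3 0 0 0 0 -0.2;-1.1 4.3 0 0 0 0 -0.2;-1.1 4.3 0 0 0 0 -0.2;-1.1 4.3 0 0 0 0 -0.2",
)

```text
clock: 16.5
eef_pos: [522.7, 151.8, 110.6]
tcp_rot: [3.141, 0.001, 3.141]
contact_force: [0.3, -0.2, -1.7]
opening: 0.556
```

Request:
jog_arm(
  increments="0 0 0 0 0 0 -0.2;0 0 0 0 0 0 -0.2;0 0 0 0 0 0 -0.2;0 0 0 0 0 0 -0.2;0 0 0 0 0 0 -0.2;0 0 0 0 0 0 -0.2;0 0 0 0 0 0 -0.2;0 0 0 0 0 0 -0.2",
)

```text
clock: 17.3
eef_pos: [522.4, 149.9, 109.3]
tcp_rot: [-3.142, -0.0, 3.141]
contact_force: [-0.2, 0.1, -1.6]
opening: 0.558
```

```bash
python3 -c "
from h import *
shot('w_med4')
im,ci=load('w_med4')
z=r.sense()['eef_pos'][2]
print(fitring(im,ci,(522.5,150.5),25,z=z-1+14))"
```

```text
17.3 [522.4 149.9 109.3] [-3.1416e+00 -1.0000e-04  3.1414e+00] [-0.2  0.1 -1.6] 0.558 [ 0.28  0.38  1.91  0.    0.85 -1.29]
(np.float64(34.59852803411866), np.float64(520.5), np.float64(149.5))
```

View pics/w_med4.png

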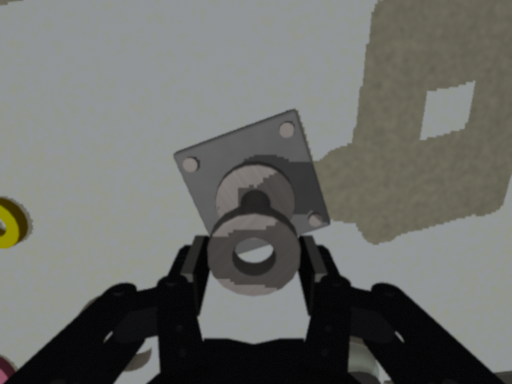

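The medium ring is held, with its weight showing as −1.6 N. I'll nudge it 0.5 to 0.8 mm and lower.

Request:
jog_arm(
  increments="-0.05 0.08 0 0 0 0 -0.2;0 0 1.5 0 0 0 -0.2;0 0 1 0 0 0 -0.2;0 0 1 0 0 0 -0.2;0 0 1 0 0 0 -0.2;0 0 1 0 0 0 -0.2;0 0 0 0 0 0 -0.2;0 0 0 0 0 0 -0.2",
)

```text
clock: 18.15
eef_pos: [522.8, 150.9, 54.0]
tcp_rot: [-3.141, -0.001, -3.141]
contact_force: [-0.5, -0.5, -1.9]
opening: 0.556
```

Request:
jog_arm(
  increments="0 0 0.3 0 0 0 -0.2;0 0 0.2 0 0 0 -0.2;0 0 0.1 0 0 0 -0.2;0 0 0 0 0 0 -0.2;0 0 0 0 0 0 -0.2;0 0 0 0 0 0 -0.2;0 0 0 0 0 0 -0.2;0 0 0 0 0 0 -0.2",
)

```text
clock: 18.95
eef_pos: [522.9, 150.9, 48.3]
tcp_rot: [3.142, 0.0, -3.141]
contact_force: [-0.7, 0.0, -2.8]
opening: 0.555
```

Request:
jog_arm(
  increments="0 0 0.1 0 0 0 -0.2;0 0 0 0 0 0 -0.2;0 0 0.1 0 0 0 -0.2;0 0 0 0 0 0 -0.2;0 0 0.1 0 0 0 -0.2;0 0 0 0 0 0 -0.2;0 0 0 0 0 0 -0.2;0 0 0 0 0 0 -0.2",
)

```text
clock: 19.75
eef_pos: [523.0, 151.0, 46.8]
tcp_rot: [3.142, 0.0, -3.141]
contact_force: [-6.5, -1.8, 18.8]
opening: 0.559
```

Contact at TCP 46.8, exactly the height expected for lying on the wide ring. I'll release it and go to the narrow one.

Request:
jog_arm(
  increments="0 0 -0.1 0 0 0 -0.2;0 0 0 0 0 0 1;0 0 0 0 0 0 1;0 0 0 0 0 0 1;0 0 -3 0 0 0 1;0 0 -3.5 0 0 0 1;0 0 -3 0 0 0 1;0 0 0 0 0 0 1",
)

```text
clock: 20.55
eef_pos: [525.5, 151.7, 145.1]
tcp_rot: [3.14, 0.006, -3.141]
contact_force: [-0.2, -0.0, 0.0]
opening: 0.998
```

Request:
jog_arm(
  increments="0.9 -4.5 0 0 0 0 1;0.9 -4.5 0 0 0 0 1;0.9 -4.5 0 0 0 0 1;0.9 -4.5 0 0 0 0 1;0.9 -4.5 0 0 0 0 1;0.9 -4.5 0 0 0 0 1;0.9 -4.5 0 0 0 0 1;0.9 -4.5 0 0 0 0 1",
)

```text
clock: 21.35
eef_pos: [450.1, -210.7, 140.6]
tcp_rot: [3.141, -0.001, -3.141]
contact_force: [0.5, 0.9, 1.3]
opening: 1.0
```

Request:
jog_arm(
  increments="0.9 -4.5 0 0 0 0 1;0 0 0 0 0 0 1;0 0 0 0 0 0 1;0 0 0 0 0 0 1;0 0 0 0 0 0 1;0 0 0 0 0 0 1;0 0 0 0 0 0 1;0 0 0 0 0 0 1",
)

```text
clock: 22.15
eef_pos: [442.2, -253.6, 141.3]
tcp_rot: [-3.142, 0.0, -3.14]
contact_force: [0.7, -1.3, 0.6]
opening: 1.003
```

```bash
python3 -c "
from h import *
shot('w_nar1')
im,ci=load('w_nar1')
print(fitring(im,ci,(488.5,-257),19))"
```

```text
22.15 [ 442.2 -253.6  141.3] [-3.1415e+00  1.0000e-04 -3.1404e+00] [ 0.7 -1.3  0.6] 1.003 [-0.52  0.29  1.96  0.    0.89 -2.1 ]
(np.float64(40.081889275261005), np.float64(488.5), np.float64(-258.0))
```

View pics/w_nar1.png

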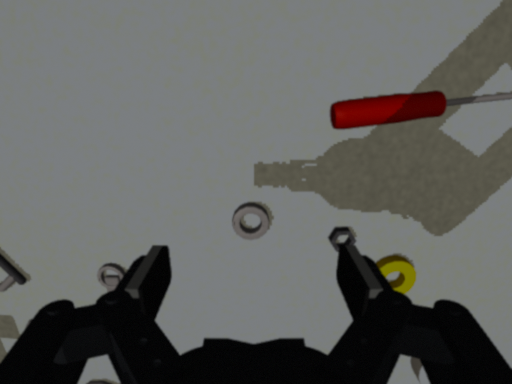

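The narrow ring is at (252,220). The nut at (342,238) and the wrench end at (110,275) lie to the sides, so I'll check the finger clearance.

```bash
python3 -c "
from h import *
im,ci=load('w_nar1')
print(toplane(ci,[[342,238],[330,238],[110,275],[126,272]],6).round(0))
g=fitring(im,ci,(488.5,-257),19,save='pics/n.png')"
```

```text
[[ 509. -161.    6.]
 [ 509. -173.    6.]
 [ 558. -417.    6.]
 [ 553. -398.    6.]]
```

View pics/n.png

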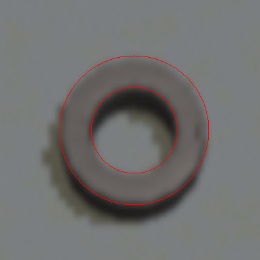

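Clear. Now the descent and grip.

Request:
jog_arm(
  increments="-2.3 -0.19 0 0 0 0 1;-2.3 -0.18 0 0 0 0 1;0 0 4 0 0 0 1;0 0 4 0 0 0 1;0 0 4 0 0 0 1;0 0 1.9 0 0 0 1;0 0 0 0 0 0 0.6;0 0 0 0 0 0 0.2",
  squeeze=40,
)

```text
clock: 23.0
eef_pos: [488.1, -257.8, 2.5]
tcp_rot: [3.141, -0.0, -3.141]
contact_force: [0.5, -0.6, 0.5]
opening: 0.69
```

Request:
jog_arm(
  increments="0 0 0 0 0 0 -0.5;0 0 0 0 0 0 -0.5;0 0 0 0 0 0 -0.5;0 0 0 0 0 0 -0.5;0 0 0 0 0 0 -0.5;0 0 0 0 0 0 -0.5;0 0 0 0 0 0 -0.5;0 0 0 0 0 0 -0.5",
)

```text
clock: 23.8
eef_pos: [489.1, -258.4, 4.2]
tcp_rot: [-3.14, 0.003, -3.141]
contact_force: [-1.5, 0.1, 5.3]
opening: 0.418
```

```bash
python3 -c "
from h import *
shot('w_nar2')
im,ci=load('w_nar2')
print(fitring(im,ci,(488.5,-257),19))"
```

```text
23.8 [ 489.1 -258.4    4.2] [-3.1402e+00  2.7000e-03 -3.1412e+00] [-1.5  0.1  5.3] 0.418 [-0.49  0.56  1.94 -0.    0.65 -2.06]
(np.float64(42.37372937736352), np.float64(488.0), np.float64(-259.5))
```

View pics/w_nar2.png

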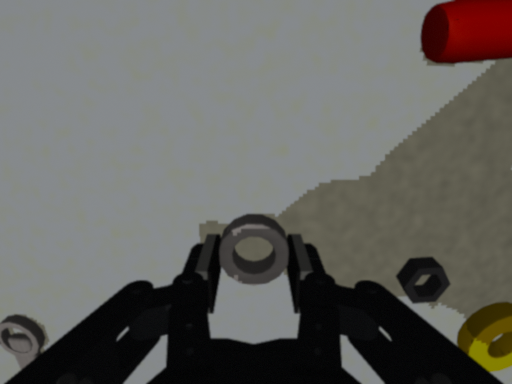

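Gripped at opening 0.42. Next I'll lift and carry it.

Request:
jog_arm(
  increments="0 0 -1 0 0 0 -0.5;0 0 -4 0 0 0 -0.5;0 0 -4 0 0 0 -0.5;0 0 -1.8 0 0 0 -0.5;-0.38 4.53 0 0 0 0 -0.5;-0.38 4.53 0 0 0 0 -0.5;-0.38 4.53 0 0 0 0 -0.5;-0.38 4.53 0 0 0 0 -0.5",
)

```text
clock: 24.65
eef_pos: [503.5, -75.2, 111.9]
tcp_rot: [-3.141, 0.002, 3.141]
contact_force: [0.6, 1.1, -1.3]
opening: 0.42
```

Request:
jog_arm(
  increments="-0.38 4.53 0 0 0 0 -0.5;-0.38 4.53 0 0 0 0 -0.5;-0.38 4.53 0 0 0 0 -0.5;-0.38 4.53 0 0 0 0 -0.5;-0.38 4.53 0 0 0 0 -0.5;0 0 0 0 0 0 -0.5;0 0 0 0 0 0 -0.5;0 0 0 0 0 0 -0.5",
)

```text
clock: 25.45
eef_pos: [522.0, 149.2, 110.9]
tcp_rot: [-3.141, 0.0, -3.142]
contact_force: [-0.0, 0.9, -0.7]
opening: 0.417
```

```bash
python3 -c "
from h import *
shot('w_nar3')
im,ci=load('w_nar3')
z=r.sense()['eef_pos'][2]
print(fitring(im,ci,(522.5,150.5),19,z=z-4+14))
print(fitring(im,ci,(522.5,150.5),25,z=58))"
```

```text
25.45 [522.  149.2 110.9] [-3.1414e+00  4.0000e-04 -3.1415e+00] [-0.   0.9 -0.7] 0.417 [ 0.28  0.38  1.91 -0.    0.85 -1.29]
(np.float64(44.6432052004756), np.float64(520.5), np.float64(148.5))
(np.float64(33.294936545074506), np.float64(522.5), np.float64(150.0))
```

View pics/w_nar3.png

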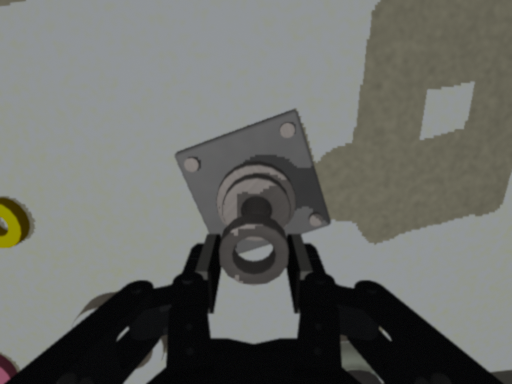

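Request:
jog_arm(
  increments="-0.1 0.17 0 0 0 0 -0.5;0 0 0.8 0 0 0 -0.5;0 0 0.8 0 0 0 -0.5;0 0 0.8 0 0 0 -0.5;0 0 0.8 0 0 0 -0.5;0 0 0.8 0 0 0 -0.5;0 0 0 0 0 0 -0.5;0 0 0 0 0 0 -0.5",
)

```text
clock: 26.3
eef_pos: [522.9, 151.6, 70.0]
tcp_rot: [-3.141, -0.001, -3.141]
contact_force: [0.4, -0.5, -1.3]
opening: 0.421
```

Request:
jog_arm(
  increments="0 0 0.3 0 0 0 -0.5;0 0 0.2 0 0 0 -0.5;0 0 0.1 0 0 0 -0.5;0 0 0 0 0 0 -0.5;0 0 0 0 0 0 -0.5;0 0 0 0 0 0 -0.5;0 0 0 0 0 0 -0.5;0 0 0 0 0 0 -0.5",
)

```text
clock: 27.1
eef_pos: [523.1, 151.6, 64.3]
tcp_rot: [3.142, 0.0, -3.141]
contact_force: [0.2, 1.2, -1.7]
opening: 0.419
```

Request:
jog_arm(
  increments="0 0 0.1 0 0 0 -0.5;0 0 0 0 0 0 -0.5;0 0 0.1 0 0 0 -0.5;0 0 0 0 0 0 -0.5;0 0 0 0 0 0 -0.5;0 0 0 0 0 0 -0.5;0 0 0 0 0 0 -0.5;0 0 0 0 0 0 -0.5",
)

```text
clock: 27.9
eef_pos: [523.2, 151.6, 62.3]
tcp_rot: [3.142, 0.0, -3.141]
contact_force: [-0.2, -0.4, 0.5]
opening: 0.415
```

Request:
jog_arm(
  increments="0 0 0.1 0 0 0 -0.5;0 0 0 0 0 0 -0.5;0 0 0.05 0 0 0 -0.5;0 0 0 0 0 0 -0.5;0 0 0 0 0 0 -0.5;0 0 0 0 0 0 -0.5;0 0 0 0 0 0 -0.5;0 0 0 0 0 0 -0.5",
)

```text
clock: 28.7
eef_pos: [523.2, 151.6, 62.1]
tcp_rot: [3.142, 0.0, -3.141]
contact_force: [-5.2, -1.1, 17.6]
opening: 0.418
```

Contact at 62.1, as expected. I'll release, back off toward the robot and look.

Request:
jog_arm(
  increments="0 0 -0.1 0 0 0 -0.5;0 0 0 0 0 0 0.6;0 0 0 0 0 0 1;0 0 0 0 0 0 1;0 0 0 0 0 0 1;0 0 -3 0 0 0 1;0 0 -4 0 0 0 1;0 0 -3 0 0 0 1",
)

```text
clock: 29.5
eef_pos: [523.3, 151.7, 163.4]
tcp_rot: [3.141, 0.0, -3.141]
contact_force: [0.5, -0.2, 0.0]
opening: 0.996
```

Request:
jog_arm(
  increments="2 0 0 0 0 0 1;3 0 0 0 0 0 1;2 0 0 0 0 0 1;0 0 0 0 0 0 1;0 0 0 0 0 0 1;0 0 0 0 0 0 1;0 0 0 0 0 0 1;0 0 0 0 0 0 1",
)

```text
clock: 30.3
eef_pos: [453.7, 151.6, 161.6]
tcp_rot: [-3.142, 0.0, 3.142]
contact_force: [0.0, 1.1, -0.5]
opening: 1.003
```

Run:
```python
from h import *
shot('w_end')
im,ci=load('w_end'); o=[]
for R,z in((31,44),(25,58),(19,72)):
    print(R,z,np.round(fitring(im,ci,(522.5,150.5),R,z=z,save='pics/t.png'),1)); o.append(cv2.imread('pics/t.png'))
c=proj(ci,[[522.5,150.5,50]])[0].astype(int)
b=im[max(0,c[1]-60):c[1]+60,c[0]-60:c[0]+60]
f=r.grab_frame("scene")[:,:,::-1]; cv2.imwrite("pics/scene_end.png",f)
f=r.grab_frame("top")[:,:,::-1]; cv2.imwrite("pics/top_end.png",f)
g=cv2.imread("pics/scene_end.png")[110:200,270:370]
cv2.imwrite('pics/end.png',np.vstack([np.hstack(o),np.hstack([cv2.resize(b,(390,300),interpolation=cv2.INTER_CUBIC),cv2.resize(g,(390,300),interpolation=cv2.INTER_CUBIC)])]))
```

```text
30.3 [453.7 151.6 161.6] [-3.1416  0.      3.1415] [ 0.   1.1 -0.5] 1.003 [ 0.32  0.21  2.01 -0.    0.92 -1.25]
31 44 [ 23.9 522.5 149.5]
25 58 [ 30.5 530.5 150.5]
19 72 [ 50.1 522.  150.5]
```

View pics/end.png

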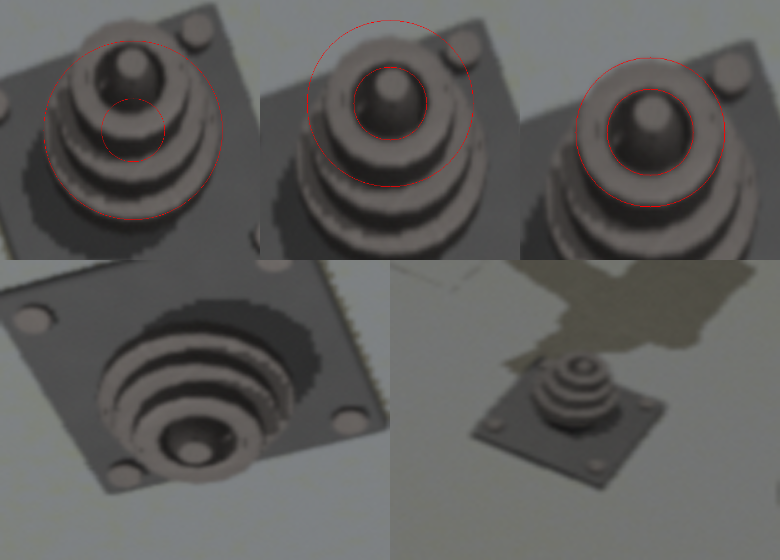

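View pics/top_end.png

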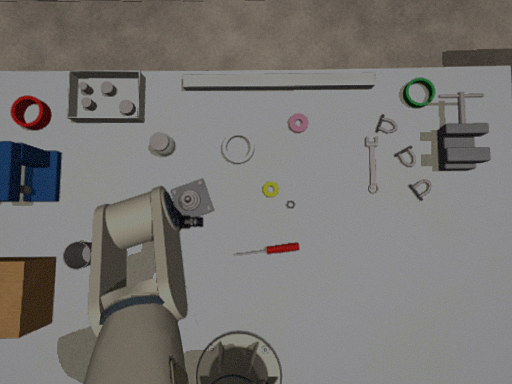

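View pics/w_end.png

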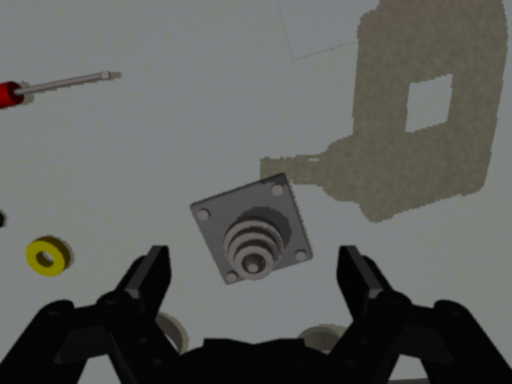

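The wrist picture shows the stack at about (253,250) in three flat, concentric tiers, with the spindle tip showing in the top bore. The narrow ring fits z=72 at (522, 150.5). In the top view the yellow ring (270,189), pink ring (298,122), nut, screwdriver, wrench, tape and jar are at their starting pixels. I'll hand it in.

```bash
python3 -c "
from rig import r
print(r.sign_off())"
```

```text
the job is handed in; nothing more can be done
None
```

I threaded the wide, medium and narrow steel rings onto the spindle in that order. The job was handed in at about 30 s of the 69 s limit, with the gripper open and clear of everything.

- **Seating:** each ring touched down at the height expected for lying flat, with TCP at 30.6, 46.8 and 62.1 mm. The highest force I read while placing was 24 N.
- **Final pictures:** they show three flat, concentric tiers, and the narrow ring's top fits z = 72 mm on the axis. The pink and yellow look-alikes and the other bench items look to be where they started.
- **Missed grasp:** my first try at the medium ring came up empty because I misread the gripper scale. The ring had not shifted, so I went back and gripped it properly.
- **Checks that disagreed:** in the last picture the automatic circle fit for the medium ring locked onto the narrow ring's bore and gave x = 530.5. I discounted it, because the medium ring fitted z = 58 mm at (522.5, 150) before the narrow one covered it. The scene camera also read positions several millimetres off the wrist camera, so I used the wrist camera.

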